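# Change the pastry board over from rolling to cutting

### The arm

A 6-joint arm with a two-finger parallel gripper is mounted at the origin on a cart in front of the work surface, level with it; the furniture and walls round the work are solid. World frame = base frame: x ahead of the robot, y to its left, z up, the work surface at z = 0. Lengths are in m, angles in degrees, forces in N, time in s.
With the tool pointing down it reaches from about 0.225 to 0.725 m from the base axis. Payload 3.1 kg.
Tool frame: the origin (TCP) lies between the finger pads; the fingertips stand ahead of it and the grasp point (between the pads) lies 2 mm behind it (env.nose_length is the z of the fingertips in the tool frame, in m); z points along the fingers, y is the line along which they close (so a half turn about z gives the same grasp; the last joint's range is limited). The gripper opens to 85 mm and grips with 20 to 120 N. Pads are 22 mm wide; open, the fingers measure 114 mm over their backs; the gripper's body (76 mm by 85 mm) begins 54 mm behind the grasp point. The pads swing forward as they close: fully open they stand 13 mm farther back than shut.
Start: joints at [59.484, 2.75, 5.684, 92.934, 0, 82.678], TCP at [0.207, 0.483, 0.248] pointing down, gripper open.
Joint ranges: [-166.93, 166.93], [-56.73, 111.36], [-69.38, 81.34], [-121.58, 131.49], [-85.45, 84.26], [-180, 180]. Speed limits (degrees/s): [159.86, 159.86, 180, 180, 180, 180].

### API

Orientations are given as a 3x3 rotation matrix whose columns are the frame's x, y, z axes.
In Python, from bench import env gives the robot as it stands. The module is installed in compiled form; this text tells all that it offers.
- The arm moves only by the tool carry_out, never from a script. Its argument "commands" is one flat list of numbers, 7 for each row, row after row: the shift along the tool's x, y, z each as a share of 250 mm, from -1 to 1, then the turn, a rotation vector about the tool's x, y, z each as a share of 360 degrees, from -1 to 1, then the closure, from 0 (fully open) to 1 (shut). A call has 1 to 8 rows; each row is the pose to reach, as a shift and turn from the pose commanded when the call began, along the tool's axes at that moment, turning the shorter way round; what a row does not reach only later rows make up. A row lasts 1/10 s, in which the tool goes at most 50 mm and 8.59 degrees, less where a joint would pass 70% of its speed; a pose out of reach is approached as far as the arm can. A call with a number of a shift or a turn outside -1 to 1 is refused whole. A call with a gripper value outside its range is refused whole. The fingers move at their own pace and stop on an object; "squeeze" is the grip in N (left out, the last holds). Time passes only in rows, so rows that repeat a pose let the fingers close. It gives the time, the measured TCP pose, the force, the opening and the grip force at its end, in the units of the state.
- env.get_obs(): the state, without advancing time (a new reading comes with each control period).
- env.capture(name): name is "side" or "top"; returns a dict with "pixels" (400x640x3 uint8, red, green, blue), "intrinsics" (3x3 intrinsics, pixels), "eye" and "orientation" of the camera in the world. Camera axes: x right, y up, looking along -z (the intrinsics and any distortion apply to the point x, -y, -z); pixel columns grow to the right and rows downward; lengths in m; the calibration is good to about 2 mm. A picture is of the moment at which its call begins. There is no depth.
- env.close_job(): hands the job in; it is judged then, once.
The state is a dict: "time": time; "joint_positions": joint angles; "joint_velocities": joint speeds; "effort": joint torques, N m; "position": TCP position; "orientation": TCP orientation; "wrist_force": force on the tool from outside, world axes, zero at the start; "torque": the same for the moment, N m; "opening": finger opening in m; "gripper_force": force on a finger pad.
Only numpy, scipy, OpenCV 4.12 (cv2) and the standard library are available. Lean on these libraries where they do the work, as an engineer would, in place of code of your own. Each camera call takes 0.05 s, during which the arm holds its last target. There are 200 camera calls.

### The job

Change the pastry board over from rolling to cutting. Roll the rolling pin to the right over the board until it rests squarely on the engraved line under the wire rack, pushing it with the fingertips and never gripping, straddling or lifting it, and then press the keeper arm fully down over it. Then lift the middle-sized cutter by its knob out of its fitted tray, set it down upright (do not drop it) inside the small engraved circle and let go; leave everything else on the counter where it is.

Things in the scene. Friction and masses are not known exactly. Their poses are not given: they have to be found in the camera images.
- rolling_pin: plain straight rolling pin of beech, no handles: a cylinder 240 mm long and 48 mm in diameter, 0.33 kg, lying on the pastry board across the engraved circles, pointing away from the robot. Origin on its axis at mid-length; its x axis runs along the pin, y and z turn with it as it rolls. It rolls easily square to its length (a light push at one end hardly turns it) and coasts on when let go: about 10 mm from 0.1 m/s, 3 mm from 0.05 m/s.
- pastry_board: pale wooden pastry board fixed to the counter, 300 mm (its x, away from the robot) x 370 mm (its y, to the robot's left; the pin is to roll to -y) x 22 mm thick. Origin at the centre of its underside on the counter, so its top is 22 mm above the origin. Its right part lies under the wire rack.
- park_line (a point): middle of the straight dark line engraved across the board (along the board's x), where the pin is parked; on the board's top face, axes as the board's, 55 mm to the right (-y) of the board's centre. The line has short ruler ticks on its right side and lies 45 mm to the right of the rack's left-hand edge above it.
- small_circle (a point): centre of the two engraved circles (100 mm and 170 mm across) on the left half of the board, on its top face, 85 mm to the left (+y) of the board's centre; axes as the board's.
- keeper (a joint): angle of the wooden keeper arm on its hinge, rad: 0 = fully down (level), positive = raised, at most 0.75. Stiff: it stays where it is left; 1 N down on its pad moves it. The saddle under it has a front and a rear lip (lower ends 28 and 38 mm above the board when down) that drop over the pin with some 7 mm to spare each way: it goes fully down only when the pin is on the line.
- keeper_pad (a point): centre of the upper face of the round thumb pad (36 mm across, 15 mm thick) at the left-hand end of the keeper arm (24 mm wide). The arm crosses the part of the line near the robot, 78 mm to the board's -x of the line's middle. Its hinge axis (along x) is 75 mm right of the line and 62 mm above the board's top; when down, the pad's point is 130 mm left of the hinge and 7.5 mm above it.
- cooling_rack: steel wire cooling rack on four tall legs, fixed, 340 mm (x) x 400 mm (y); its legs stand on the counter round the board's right part, the underside of its wires is 215 mm above the counter. Origin on the counter under its centre, axes as the board's; its left-hand edge is 200 mm to the left of its origin and 45 mm left of the park line, so a hand over the line must come in tilted from the left.
- cutter_tray: dark wooden block, fixed, 223 mm (its x) x 98 mm (y) x 38 mm high, with three round pockets 30 mm deep in a row along x, the smallest on its -x side (nearer the robot), each fitting its cutter with 1.5 mm all round. Origin at the centre of its underside. It stands to the left of the board.
- cutter_middle: the middle-sized of three round steel pastry cutters, 60 mm across, steel part 28 mm high with a closed top, 80 g; it sits fully inside the middle pocket, 13 mm to the -x side of the tray's origin. Only its wooden knob stands out: 26 mm across, from 40 to 64 mm above the cutter's lower edge. Origin at the centre of its lower edge, z up through the knob.
- cutter_middle_knob (a point): centre of the middle cutter's knob, on its axis, 53 mm above the cutter's lower edge (so 53 mm above the board's top when the cutter stands on the board); 13 mm below it the knob ends, and the thin stem goes down to the steel top.
- cutter_small: small cutter, 48 mm across, same knob and heights; origin at the centre of its lower edge. To stay in its pocket.
- cutter_large: large cutter, 74 mm across, same knob and heights; origin at the centre of its lower edge. To stay in its pocket.
- pie_a: pie in a foil tin, 190 mm across, 58 mm high, cooling on the rack; origin under its centre.
- pie_b: pie in a foil tin, 190 mm across, 57 mm high, cooling on the rack, farther right; origin under its centre.
- tip_box: small wooden box with a lid, 75 x 129 x 85 mm; origin under its centre.
- counter_bell: counter bell with white dome, 74 mm across, 57 mm high; origin under its centre.
- cookie_pack: clear bag of cookies, 64 x 96 x 94 mm; origin under its centre.
- label_tape: roll of tape lying flat, 98 x 96 x 25 mm; origin under its centre.
There are look-alikes about, which are no part of the job. Leave any green or red look-alike of the cutter_middle alone.

How it is judged:
By the outcome, as a careful person would: the job done as asked, in the order asked, and still so for the second after the job is handed in, with the robot touching nothing.
It also fails if it takes over 64 s, if anything falls off the work surface, if the arm or the gripper's body presses on something with over 40 N, if the wrist force passes 120 N, or if a joint passes its speed limit or range.

## Working session

There is one attempt and no reset: what is moved stays moved. The work goes in short steps, Python scripts to look and compute and a tool call to move; the robot and the scene stay as the last step left them, time stands still between calls to the robot, and variables do not carry over. Pictures are saved under pics/ and viewed, at most 12 in all, crops included, and the job is handed in when it is done.

Besides the shell and the picture viewer there is one more tool, called after ">>>" as name(argument=value, ...), one argument or row to a line, values as JSON. carry_out: Moves the arm, as the interface text tells. Shift numbers are shares of 250 mm and turn numbers shares of 360 degrees, none past 1 either way. Its arguments: {"type":"object","properties":{"commands":{"type":"array","items":{"type":"number"}},"squeeze":{"type":"number"}},"required":["commands"]}

```bash
mkdir -p pics; python3 - <<'E'
from bench import env
import cv2,numpy as np
for n in("top","side"):
    c=env.capture(n);cv2.imwrite(f"pics/{n}0.png",c["pixels"][:,:,::-1]);print(n,{k:np.round(v,4).tolist() for k,v in c.items() if k!="pixels"})
o=env.get_obs();print({k:np.round(v,3).tolist() for k,v in o.items()},env.nose_length)
E
```

```text
top {'intrinsics': [[422.867, 0.0, 317.969], [0.0, 422.867, 197.6087], [0.0, 0.0, 1.0]], 'eye': [0.4256, -0.0058, 1.6621], 'orientation': [[0.0247, 0.9948, -0.0984], [-0.9997, 0.0245, -0.0035], [-0.001, 0.0984, 0.9951]]}
side {'intrinsics': [[373.2802, 0.0, 318.9489], [0.0, 373.2802, 202.4009], [0.0, 0.0, 1.0]], 'eye': [-0.1173, 1.2884, 0.9913], 'orientation': [[-0.887, 0.233, -0.3986], [-0.4618, -0.4421, 0.769], [0.0029, 0.8661, 0.4998]]}
{'time': 0.1, 'joint_positions': [59.486, 2.788, 5.6, 92.933, 0.001, 82.678], 'joint_velocities': [-0.081, -0.093, 0.26, 0.072, -0.029, 0.017], 'effort': [0.003, -33.985, 32.094, 0.016, -0.0, -0.0], 'position': [0.206, 0.482, 0.247], 'orientation': [[-0.919, 0.394, -0.001], [0.394, 0.919, -0.002], [0.0, -0.002, -1.0]], 'wrist_force': [0.197, -0.141, -0.276], 'torque': [-0.076, 0.008, -0.06], 'gripper_force': 0.0, 'opening': 0.085} 0.017
```

View pics/top0.png

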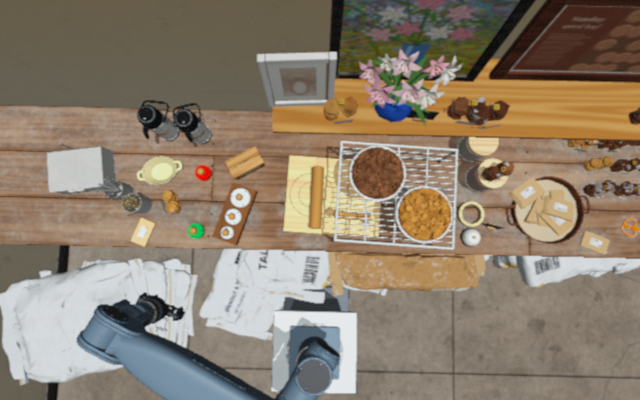

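View pics/side0.png

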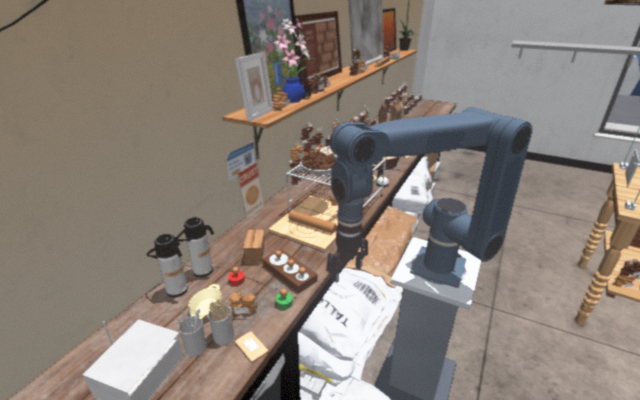

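Top view: board at about (285–345, 155–235), pin along col 317, tray at (235,215), and green/red look-alikes at (197,230) and (204,173). The robot arm hides part of the side view. I'll zoom in on both.

```bash
python3 - <<'E'
import cv2
a=cv2.imread("pics/top0.png")[130:255,210:390];cv2.imwrite("pics/c1.png",cv2.resize(a,None,fx=4.4,fy=4.4,interpolation=cv2.INTER_CUBIC))
a=cv2.imread("pics/side0.png")[180:300,230:390];cv2.imwrite("pics/c2.png",cv2.resize(a,None,fx=5,fy=5,interpolation=cv2.INTER_CUBIC))
E
```

```text
(no output)
```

View pics/c1.png

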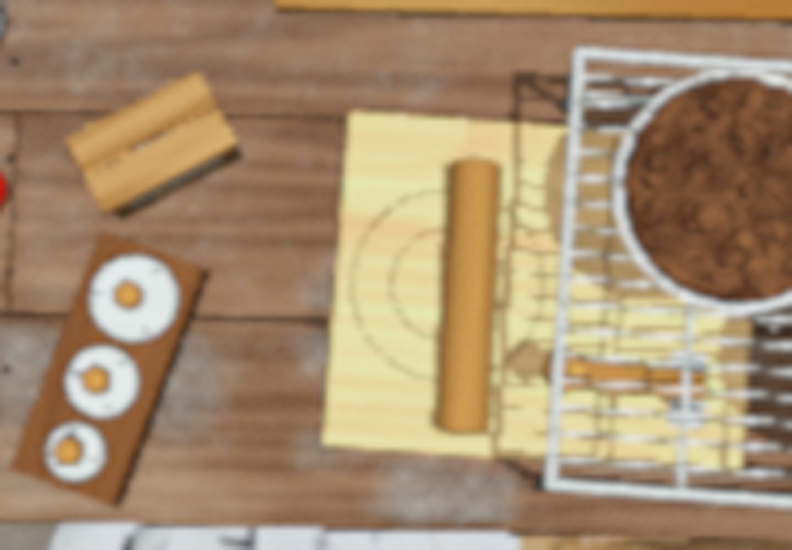

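View pics/c2.png

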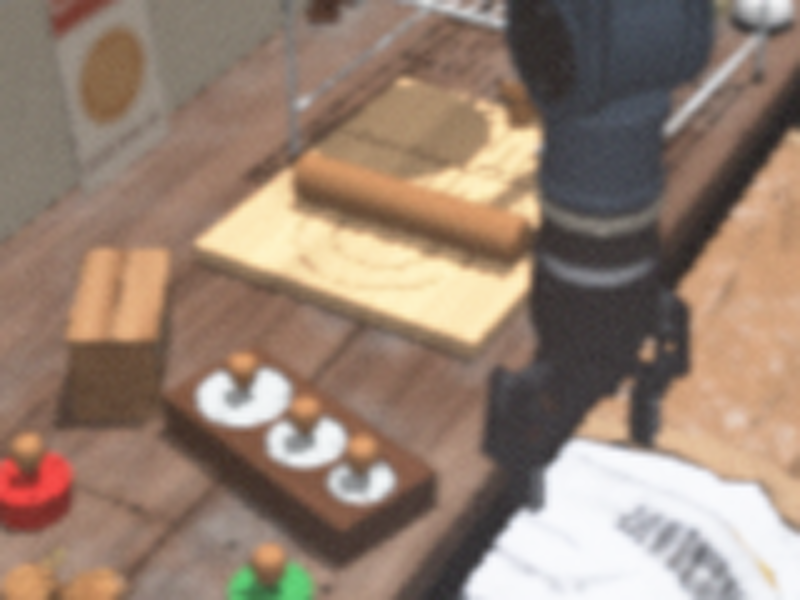

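```bash
cat >h.py <<'E'
import numpy as np,pickle,os
from bench import env
def cam(n):
    c=env.capture(n);return c
def proj(c,p):
    q=(np.atleast_2d(p)-c["eye"])@np.array(c["orientation"]);k=c["intrinsics"]
    return np.c_[k[0][2]+k[0][0]*q[:,0]/-q[:,2],k[1][2]-k[1][1]*q[:,1]/-q[:,2]]
def ray(c,uv,z):
    uv=np.atleast_2d(uv);k=np.array(c["intrinsics"]);d=np.c_[(uv[:,0]-k[0,2])/k[0,0],-(uv[:,1]-k[1,2])/k[1,1],-np.ones(len(uv))]@np.array(c["orientation"]).T
    e=np.array(c["eye"]);return e+d*((np.atleast_1d(z)-e[2])/d[:,2])[:,None]
E
python3 - <<'E'
from h import *
np.set_printoptions(precision=4,suppress=True)
t=cam("top");s=cam("side")
def T(pts):return (np.array(pts)+.5)/4.4-.5+[210,130]
def S(pts):return (np.array(pts)+.5)/5-.5+[230,180]
print("board L far/near, R near",ray(t,T([(349,112),(323,445),(742,468)]),.022))
print("side board Lfar,Lnear?",ray(s,S([(195,243),(468,350)]),.022))
print("pin ends far L/R near L/R",ray(t,T([(448,165),(499,165),(437,430),(488,430)]),.046))
print("tray",ray(t,T([(103,235),(208,270),(118,503),(12,468)]),.038))
print("knobs L M S top",ray(t,T([(128,294),(96,380),(68,452)]),.063))
print("knobs side",ray(s,S([(242,365),(306,410),(363,448)]),.063))
print("rack L near far",ray(t,T([(548,488),(580,50)]),.217))
print("pad",ray(t,T([(527,360)]),.16))
print("circle far near",ray(t,T([(440,190),(432,378),(350,285)]),.022))
E
```

```text
board L far/near, R near [[ 0.7532  0.1183  0.022 ]
 [ 0.4557  0.1318  0.022 ]
 [ 0.4447 -0.2366  0.022 ]]
side board Lfar,Lnear? [[0.7518 0.1183 0.022 ]
 [0.4539 0.1457 0.022 ]]
pin ends far L/R near L/R [[ 0.7033  0.028   0.046 ]
 [ 0.7044 -0.0168  0.046 ]
 [ 0.4707  0.0314  0.046 ]
 [ 0.4717 -0.0128  0.046 ]]
tray [[0.6349 0.3302 0.038 ]
 [0.6062 0.2365 0.038 ]
 [0.4008 0.3067 0.038 ]
 [0.4288 0.4002 0.038 ]]
knobs L M S top [[0.5808 0.3011 0.063 ]
 [0.5058 0.3254 0.063 ]
 [0.4436 0.3466 0.063 ]]
knobs side [[0.5822 0.2965 0.063 ]
 [0.5069 0.3213 0.063 ]
 [0.445  0.34   0.063 ]]
rack L near far [[ 0.4233 -0.0595  0.217 ]
 [ 0.7685 -0.0775  0.217 ]]
pad [[ 0.5257 -0.0424  0.16  ]]
circle far near [[0.6847 0.035  0.022 ]
 [0.517  0.0376 0.022 ]
 [0.5977 0.1125 0.022 ]]
```

Top crop: tray with knobs at (128,294), (96,380) and (68,452), pin between u 437–499, board's left edge 349→323. The rack's left edge is at u≈550–580, and these fit the given sizes. Side crop: same three cutters, and the keeper is hidden by the arm. Next I need the keeper angle.

```bash
cat >>h.py <<'E'
yaw=np.radians(-2.5);BX=np.array([np.cos(yaw),np.sin(yaw),0]);BY=np.array([-np.sin(yaw),np.cos(yaw),0]);BC=np.array([.5964,-.0598,0])
def B(x,y,z):return BC+x*BX+y*BY+[0,0,z+.022]   # z above board top
def pad(a,dx=0,dy=0):
    c,s=np.cos(a),np.sin(a);l=.130+dy;return B(-.078+dx,-.055-.075+l*c-.0075*s,.062+l*s+.0075*c)
E
python3 - <<'E'
from h import *
import cv2
t=cam("top");im=t["pixels"][:,:,::-1].copy()
x0,y0,w,h,f=318,195,64,46,6
def z(i):return cv2.resize(i[y0:y0+h,x0:x0+w],None,fx=f,fy=f,interpolation=cv2.INTER_CUBIC)
a=z(im);ov=a.copy()
for ang,col in((.4,(255,0,0)),(.6,(0,200,0)),(.75,(0,0,255)),(0,(255,0,255))):
    P=np.array([pad(ang,.018*np.cos(q),.018*np.sin(q)) for q in np.linspace(0,2*np.pi,30)])
    cv2.polylines(ov,[np.int32((proj(t,P)-[x0,y0]+.5)*f)],True,col,1)
    print(ang,pad(ang))
for P in([B(-.15,-.055,0),B(.15,-.055,0)],[B(-.15,-.01,.193),B(.15,-.01,.193)]):cv2.polylines(ov,[np.int32((proj(t,np.array(P))-[x0,y0]+.5)*f)],False,(0,255,255),1)
cv2.imwrite("pics/k.png",np.hstack([a,ov]))
print(B(0,-.055,0),B(0,.085,0))
E
```

```text
0.4 [ 0.51789922 -0.06956785  0.14153234]
0.6 [ 0.51729908 -0.08331323  0.16359354]
0.75 [ 0.51672978 -0.09635236  0.17810071]
0 [ 0.51847424 -0.05639769  0.0915    ]
[ 0.59400093 -0.11474765  0.022     ] [0.60010765 0.0251191  0.022     ]
```

View pics/k.png

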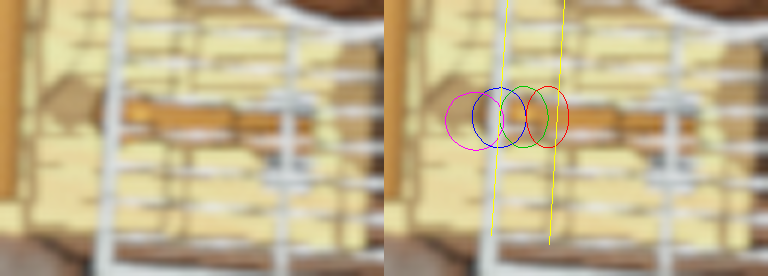

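Keeper view: the arm runs from its left end at u≈98 to the hinge at u≈310, so it stands at about 0.45 rad. The engraved line (u 168–180) and the rack edge both match my projected board pose within about 1–2 mm. I'll compute the approach.

```bash
cat >>h.py <<'E'
from scipy.spatial.transform import Rotation as Ro
def Rt(deg,a=None,sgn=1):
    "tool y along BX (or horizontal dir at angle a), tilted deg so that the body leans to +BY"
    t=np.radians(deg);z=-np.sin(t)*BY-np.array([0,0,np.cos(t)]);y=BX*sgn
    return np.c_[np.cross(y,z),y,z]
def cmd(p,R,o=None):
    o=o or env.get_obs();R0=np.array(o["orientation"])
    return np.round(np.r_[R0.T@(np.array(p)-o["position"])/.25,Ro.from_matrix(R0.T@R).as_rotvec(degrees=True)/360],4).tolist()
def st():
    o=env.get_obs();print("t",round(o["time"],2),"p",np.round(o["position"],4),"R",np.round(o["orientation"],3).tolist(),"F",np.round(o["wrist_force"],1),"J",np.round(o["joint_positions"],1),"op",round(o["opening"],4))
E
python3 - <<'E'
from h import *
R=Rt(35)
def tip(x,y,z,n=.010):return np.array([x,y,z])-n*R[:,2]
print(tip(.612,.16,.22),tip(.612,.085,.04))
print(cmd([.4,.3,.27],R),cmd(tip(.612,.16,.22),R))
E
```

```text
[0.61225019 0.16573031 0.22819152] [0.61225019 0.09073031 0.04819152]
[-0.9982, -0.3657, -0.0889, 0.0585, -0.0848, 0.1862] [-1.9902, -0.5247, 0.0784, 0.0585, -0.0848, 0.1862]
```

>>> carry_out(
  commands=[-0.99,-0.36,-0.1,0.0585,-0.0848,0.1862,0,-0.99,-0.36,-0.1,0.0585,-0.0848,0.1862,0,-0.99,-0.36,-0.1,0.0585,-0.0848,0.1862,0,-0.99,-0.36,-0.1,0.0585,-0.0848,0.1862,0,-0.99,-0.36,-0.1,0.0585,-0.0848,0.1862,0,-0.99,-0.36,-0.1,0.0585,-0.0848,0.1862,0,-0.99,-0.36,-0.1,0.0585,-0.0848,0.1862,0,-0.99,-0.36,-0.1,0.0585,-0.0848,0.1862,0],
)

```text
time: 1.05
position: [0.3993, 0.3019, 0.2736]
orientation: [[-0.077, 0.997, 0.011], [0.847, 0.071, -0.527], [-0.526, -0.031, -0.85]]
wrist_force: [0.2, 0.1, -0.8]
opening: 0.0854
gripper_force: 0.0
```

```bash
python3 - <<'E'
from h import *
st()
R=Rt(35)
def tip(x,y,z,n=.010):return np.array([x,y,z])-n*R[:,2]
print(cmd(tip(.612,.16,.20),R))
E
```

```text
t 1.05 p [0.3993 0.3019 0.2736] R [[-0.077, 0.997, 0.011], [0.847, 0.071, -0.527], [-0.526, -0.031, -0.85]] F [ 0.2  0.1 -0.8] J [ 42.9  21.8  24.6 115.3 -23.2 133. ] op 0.0854
[-0.3887, 0.819, 0.5184, 0.0059, -0.0086, 0.0179]
```

>>> carry_out(
  commands=[-0.389,0.819,0.518,0.006,-0.009,0.018,0,-0.389,0.819,0.518,0.006,-0.009,0.018,0,-0.389,0.819,0.518,0.006,-0.009,0.018,0,-0.389,0.819,0.518,0.006,-0.009,0.018,0,-0.389,0.819,0.518,0.006,-0.009,0.018,0,-0.389,0.819,0.518,0.006,-0.009,0.018,0,-0.389,0.819,0.518,0.006,-0.009,0.018,0],
)

```text
time: 1.75
position: [0.6131, 0.1658, 0.2053]
orientation: [[0.031, 0.999, -0.028], [0.818, -0.041, -0.574], [-0.575, -0.006, -0.818]]
wrist_force: [-0.1, -0.4, -0.3]
opening: 0.0853
gripper_force: 0.0
```

```bash
python3 - <<'E'
from h import *
st()
R=Rt(35)
def tip(x,y,z,n=.010):return np.array([x,y,z])-n*R[:,2]
print(cmd(tip(.612,.085,.04),R))
E
```

```text
t 1.75 p [0.6131 0.1658 0.2053] R [[0.031, 0.999, -0.028], [0.818, -0.041, -0.574], [-0.575, -0.006, -0.818]] F [-0.1 -0.4 -0.3] J [ 23.   37.   37.1 107.2 -31.1 120.1] op 0.0853
[0.1154, 0.0127, 0.6867, -0.0005, 0.0002, 0.0008]
```

>>> carry_out(
  commands=[0.115,0.013,0.687,0,0,0.001,0,0.115,0.013,0.687,0,0,0.001,0,0.115,0.013,0.687,0,0,0.001,0,0.115,0.013,0.687,0,0,0.001,0,0.115,0.013,0.687,0,0,0.001,0,0.115,0.013,0.687,0,0,0.001,0],
)

```text
time: 2.35
position: [0.612, 0.094, 0.0513]
orientation: [[0.034, 0.999, -0.023], [0.818, -0.041, -0.574], [-0.574, 0.001, -0.819]]
wrist_force: [0.3, -0.7, 1.1]
opening: 0.0851
gripper_force: 0.0
```

```bash
python3 - <<'E'
from h import *
import cv2
st()
s=cam("side");t=cam("top")
a=s["pixels"][190:290,250:390,::-1];b=t["pixels"][150:250,270:370,::-1]
g=lambda i:cv2.resize(i,None,fx=3.3,fy=3.3,interpolation=cv2.INTER_CUBIC)
cv2.imwrite("pics/p1.png",np.hstack([g(a),g(b)]))
E
```

```text
t 2.35 p [0.612  0.094  0.0513] R [[0.034, 0.999, -0.023], [0.818, -0.041, -0.574], [-0.574, 0.001, -0.819]] F [ 0.3 -0.7  1.1] J [ 17.5  33.2  14.2  84.3 -32.7 113.8] op 0.0851
```

View pics/p1.png

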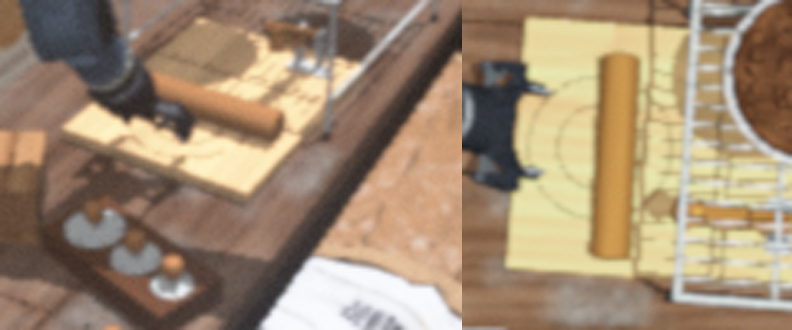

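Picture: the fingertips stand clear left of the pin, with tips at (545,95) and (537,178) in the right panel, which puts their leading edge at y≈0.083. The keeper is raised under the rack. I'll go a little lower and start pushing.

>>> carry_out(
  commands=[-0.035,0,0.03,0,0,0,0,-0.07,0,0.06,0,0,0,0,-0.1,0,0.09,0,0,0,0,-0.12,0,0.11,0,0,0,0,-0.135,0,0.121,0,0,0,0,-0.135,0,0.121,0,0,0,0],
)

```text
time: 3.05
position: [0.6102, 0.0466, 0.0446]
orientation: [[0.036, 0.999, -0.025], [0.818, -0.044, -0.574], [-0.574, 0.0, -0.819]]
wrist_force: [0.5, 0.6, 0.4]
opening: 0.0855
gripper_force: 0.0
```

>>> carry_out(
  commands=[-0.01,0,0.007,0,0,0,0,-0.02,0,0.014,0,0,0,0,-0.033,0,0.023,0,0,0,0,-0.049,0,0.0345,0,0,0,0,-0.066,0,0.046,0,0,0,0,-0.082,0,0.0575,0,0,0,0,-0.098,0,0.069,0,0,0,0,-0.115,0,0.0805,0,0,0,0],
)

```text
time: 3.85
position: [0.6085, 0.0119, 0.0443]
orientation: [[0.035, 0.999, -0.025], [0.818, -0.043, -0.574], [-0.574, -0.001, -0.819]]
wrist_force: [-0.7, 0.2, 0.6]
opening: 0.0854
gripper_force: 0.1
```

```bash
cat >>h.py <<'E'
def pin(t,ylo=-.16,yhi=.04):
    "pin sides in top view: orange mask -> world at axis height"
    import cv2
    im=cv2.cvtColor(t["pixels"],cv2.COLOR_RGB2HSV).astype(int)
    m=(im[...,1]>130)&(im[...,0]>8)&(im[...,0]<19)&(im[...,2]>110)
    r,c=np.nonzero(m);w=ray(t,np.c_[c,r],.046)
    k=(w[:,0]>.46)&(w[:,0]<.72)&(w[:,1]>ylo)&(w[:,1]<yhi);w=w[k]
    for a in np.arange(.47,.71,.03):
        q=w[abs(w[:,0]-a)<.006,1]
        if len(q):print(round(a,2),len(q),np.round([np.percentile(q,3),np.percentile(q,97),np.median(q)],4))
E
python3 - <<'E'
from h import *
st();pin(cam("top"),-.16,.06)
E
```

```text
t 3.85 p [0.6085 0.0119 0.0443] R [[0.035, 0.999, -0.025], [0.818, -0.043, -0.574], [-0.574, -0.001, -0.819]] F [-0.7  0.2  0.6] J [ 10.6  27.8   5.9  77.2 -34.  105.8] op 0.0854
0.47 14 [-0.0321 -0.0008 -0.0184]
0.5 33 [-0.0368  0.0014 -0.0177]
0.53 71 [-0.1506  0.0017 -0.0821]
0.56 33 [-0.0394 -0.0009 -0.0201]
0.59 38 [-0.0387 -0.0002 -0.0175]
0.62 35 [-0.0417  0.0005 -0.0188]
0.65 33 [-0.0411 -0.0026 -0.0219]
0.68 53 [-0.1563 -0.0019 -0.0328]
```

>>> carry_out(
  commands=[-0.0164,0,0.0115,0,0,0,0,-0.033,0,0.023,0,0,0,0,-0.049,0,0.0345,0,0,0,0,-0.066,0,0.046,0,0,0,0,-0.082,0,0.0575,0,0,0,0,-0.098,0,0.069,0,0,0,0,-0.115,0,0.0805,0,0,0,0,-0.131,0,0.092,0,0,0,0],
)

```text
time: 4.7
position: [0.6068, -0.0281, 0.0443]
orientation: [[0.035, 0.999, -0.025], [0.818, -0.043, -0.574], [-0.574, -0.001, -0.819]]
wrist_force: [0.9, 1.0, 1.2]
opening: 0.0853
gripper_force: 0.3
```

>>> carry_out(
  commands=[-0.0164,0,0.0115,0,0,0,0,-0.033,0,0.023,0,0,0,0,-0.049,0,0.0345,0,0,0,0,-0.064,0,0.045,0,0,0,0,-0.076,0,0.053,0,0,0,0,-0.086,0,0.06,0,0,0,0,-0.092,0,0.0645,0,0,0,0,-0.096,0,0.0673,0,0,0,0],
)

```text
time: 5.5
position: [0.606, -0.0568, 0.0447]
orientation: [[0.035, 0.999, -0.024], [0.818, -0.043, -0.574], [-0.574, 0.0, -0.819]]
wrist_force: [0.2, 1.2, 2.0]
opening: 0.0851
gripper_force: 0.6
```

```bash
python3 - <<'E'
from h import *
import cv2
st();t=cam("top");pin(t,-.16,.06)
s=cam("side")
P=lambda pc,x:B(x,pc,.024)
a=t["pixels"][150:250,300:370,::-1].copy();b=a.copy()
f=5
g=lambda i:cv2.resize(i,None,fx=f,fy=f,interpolation=cv2.INTER_CUBIC)
b=g(b)
for y,col in((-.055-.024,(0,0,255)),(-.055+.024,(0,0,255)),(-.031+.008,(255,0,0)),(-.079+.008,(255,0,0))):
    q=proj(t,np.array([B(-.12,y,.024),B(.11,y,.024)]));cv2.polylines(b,[np.int32((q-[300,150]+.5)*f)],False,col,1)
cv2.imwrite("pics/p2.png",np.hstack([g(a),b]))
E
```

```text
t 5.5 p [ 0.606  -0.0568  0.0447] R [[0.035, 0.999, -0.024], [0.818, -0.043, -0.574], [-0.574, 0.0, -0.819]] F [0.2 1.2 2. ] J [  4.4  23.9   0.8  71.7 -34.8  98.4] op 0.0851
0.5 14 [-0.1041 -0.0826 -0.0941]
0.53 36 [-0.1547 -0.0824 -0.1185]
0.56 1 [-0.0854 -0.0854 -0.0854]
0.59 14 [-0.1078 -0.0847 -0.0962]
0.62 12 [-0.1407 -0.088  -0.0976]
0.65 3 [-0.0989 -0.0916 -0.0952]
0.68 31 [-0.1563 -0.0907 -0.1371]
```

View pics/p2.png

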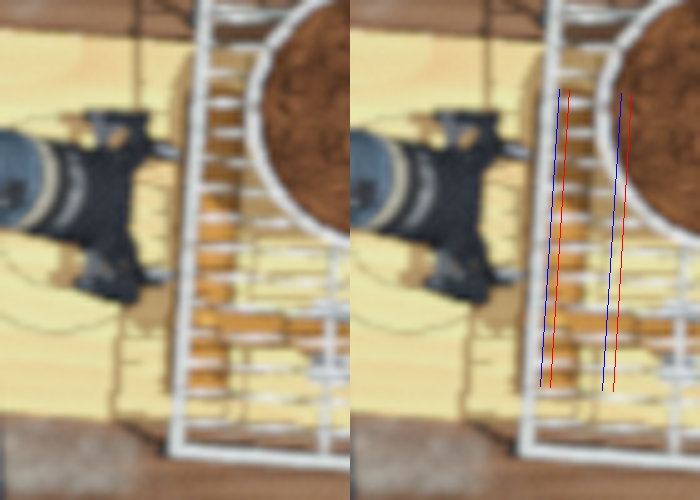

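Picture: both fingertips are on the pin, and the pin is square to the line. Its right edge (237,230) is about 7 px, or 25 mm, short of the target outline. I'll push on gently and then measure.

>>> carry_out(
  commands=[-0.008,0,0.0056,0,0,0,0,-0.02,0,0.014,0,0,0,0,-0.033,0,0.023,0,0,0,0,-0.045,0,0.0316,0,0,0,0,-0.055,0,0.0386,0,0,0,0,-0.063,0,0.0442,0,0,0,0,-0.069,0,0.0484,0,0,0,0,-0.072,0,0.0505,0,0,0,0],
)

```text
time: 6.4
position: [0.6047, -0.079, 0.0443]
orientation: [[0.035, 0.999, -0.025], [0.818, -0.043, -0.574], [-0.574, -0.0, -0.819]]
wrist_force: [0.3, 0.6, -0.3]
opening: 0.0855
gripper_force: 0.1
```

```bash
cat >>h.py <<'E'
def pinfit(t):
    "sample hue/sat along board y at many x; find the pin-colour band's mean left/right edges (board y)"
    import cv2
    im=cv2.cvtColor(t["pixels"],cv2.COLOR_RGB2HSV)
    ys=np.arange(-.12,.0,.001)
    for z in(.046,):
      for x0,x1 in((-.11,-.1),(-.055,.0),(-.03,.02),(.0,.04),(.04,.1)):
        out=[]
        for x in np.arange(x0,x1,.002):
            q=proj(t,np.array([B(x,y,z-.022) for y in ys])).astype(np.float32)
            out.append(cv2.remap(t["pixels"],q[:,0][None],q[:,1][None],cv2.INTER_LINEAR)[0].astype(float))
        o=np.median(out,0);r=o[:,2]/o[:,0]   # blue/red ratio
        print(x0,x1,[f"{v:.2f}" for v in r[::4]])
E
python3 - <<'E'
from h import *
st();t=cam("top");print(np.round(np.arange(-.12,0,.004)*1000).astype(int).tolist());pinfit(t)
E
```

```text
t 6.4 p [ 0.6047 -0.079   0.0443] R [[0.035, 0.999, -0.025], [0.818, -0.043, -0.574], [-0.574, -0.0, -0.819]] F [ 0.3  0.6 -0.3] J [  2.4  22.9  -0.6  70.  -34.9  95.9] op 0.0855
[-120, -116, -112, -108, -104, -100, -96, -92, -88, -84, -80, -76, -72, -68, -64, -60, -56, -52, -48, -44, -40, -36, -32, -28, -24, -20, -16, -12, -8, -4]
-0.11 -0.1 ['0.99', '0.96', '0.84', '0.75', '0.73', '0.73', '0.75', '0.76', '0.75', '0.77', '0.79', '0.84', '0.81', '0.74', '0.70', '0.66', '0.59', '0.52', '0.50', '0.53', '0.60', '0.65', '0.73', '0.80', '0.86', '0.96', '1.00', '0.93', '0.74', '0.69']
-0.055 0.0 ['0.78', '0.77', '0.78', '0.76', '0.75', '0.76', '0.75', '0.74', '0.73', '0.75', '0.72', '0.69', '0.57', '0.48', '0.50', '0.50', '0.54', '0.54', '0.50', '0.50', '0.50', '0.51', '0.57', '0.64', '0.76', '0.93', '1.00', '0.92', '0.76', '0.66']
-0.03 0.02 ['0.80', '0.78', '0.79', '0.79', '0.79', '0.77', '0.78', '0.82', '0.78', '0.76', '0.76', '0.73', '0.61', '0.51', '0.45', '0.43', '0.44', '0.50', '0.52', '0.54', '0.52', '0.58', '0.66', '0.69', '0.76', '0.91', '0.98', '0.91', '0.74', '0.69']
0.0 0.04 ['0.42', '0.44', '0.44', '0.59', '0.80', '0.76', '0.69', '0.76', '0.84', '0.86', '0.85', '0.78', '0.75', '0.71', '0.59', '0.53', '0.54', '0.54', '0.57', '0.58', '0.61', '0.66', '0.71', '0.73', '0.80', '0.93', '1.00', '0.90', '0.72', '0.68']
0.04 0.1 ['0.43', '0.42', '0.42', '0.42', '0.42', '0.42', '0.43', '0.43', '0.42', '0.42', '0.45', '0.43', '0.50', '0.91', '0.98', '0.95', '0.89', '0.79', '0.59', '0.53', '0.51', '0.55', '0.60', '0.62', '0.77', '0.96', '1.00', '0.94', '0.71', '0.61']
```

>>> carry_out(
  commands=[-0.003,0,0.002,0,0,0,0,-0.006,0,0.0042,0,0,0,0,-0.009,0,0.0063,0,0,0,0,-0.0115,0,0.008,0,0,0,0,-0.0115,0,0.008,0,0,0,0,-0.0115,0,0.008,0,0,0,0],
)

```text
time: 7.05
position: [0.605, -0.0822, 0.0447]
orientation: [[0.035, 0.999, -0.024], [0.818, -0.043, -0.574], [-0.574, 0.0, -0.819]]
wrist_force: [0.3, 0.5, 0.7]
opening: 0.0854
gripper_force: 0.2
```

```bash
python3 - <<'E'
from h import *
import cv2
st();t=cam("top")
# average several frames and compare with the start image: right edge of pin vs. park line seen in top0
T0=cv2.imread("pics/top0.png")[:,:,::-1]
acc=np.mean([cam("top")["pixels"].astype(float) for _ in range(3)],0)
ys=np.arange(-.12,-.02,.003)
for x0,x1 in((-.118,-.095),(-.06,-.03),(-.03,.0)):
    for nm,I in(("start",T0),("now",acc)):
        out=[]
        for x in np.arange(x0,x1,.002):
            q=proj(t,np.array([B(x,y,.024 if nm=="now" else 0) for y in ys])).astype(np.float32)
            out.append(cv2.remap(I.astype(np.float32),q[:,0][None],q[:,1][None],cv2.INTER_LINEAR)[0])
        o=np.median(out,0);v=o[:,2]/o[:,0]*100 if nm=="now" else o.sum(1)/7.65
        print(x0,nm,[f"{int(round(y*1000))}:{int(a)}" for y,a in zip(ys,v)])
E
```

```text
t 7.05 p [ 0.605  -0.0822  0.0447] R [[0.035, 0.999, -0.024], [0.818, -0.043, -0.574], [-0.574, 0.0, -0.819]] F [0.3 0.5 0.7] J [  2.1  22.7  -0.7  69.7 -34.9  95.5] op 0.0854
-0.118 start ['-120:77', '-117:76', '-114:76', '-111:77', '-108:77', '-105:77', '-102:78', '-99:79', '-96:79', '-93:79', '-90:79', '-87:80', '-84:80', '-81:80', '-78:79', '-75:78', '-72:75', '-69:70', '-66:68', '-63:69', '-60:72', '-57:69', '-54:68', '-51:69', '-48:74', '-45:77', '-42:78', '-39:78', '-36:79', '-33:79', '-30:79', '-27:80', '-24:80', '-21:81']
-0.118 now ['-120:96', '-117:93', '-114:87', '-111:79', '-108:73', '-105:71', '-102:70', '-99:71', '-96:73', '-93:73', '-90:72', '-87:73', '-84:74', '-81:73', '-78:72', '-75:67', '-72:58', '-69:51', '-66:49', '-63:49', '-60:48', '-57:47', '-54:46', '-51:46', '-48:48', '-45:50', '-42:54', '-39:56', '-36:59', '-33:64', '-30:66', '-27:70', '-24:75', '-21:85']
-0.06 start ['-120:77', '-117:77', '-114:75', '-111:74', '-108:73', '-105:74', '-102:75', '-99:76', '-96:75', '-93:74', '-90:74', '-87:74', '-84:75', '-81:75', '-78:76', '-75:77', '-72:75', '-69:74', '-66
[... 531 characters left out ...]
0:75', '-117:76', '-114:76', '-111:76', '-108:77', '-105:78', '-102:77', '-99:76', '-96:76', '-93:77', '-90:77', '-87:77', '-84:76', '-81:77', '-78:77', '-75:76', '-72:74', '-69:70', '-66:69', '-63:73', '-60:73', '-57:71', '-54:69', '-51:72', '-48:75', '-45:76', '-42:77', '-39:76', '-36:76', '-33:75', '-30:75', '-27:74', '-24:74', '-21:77']
-0.03 now ['-120:77', '-117:75', '-114:75', '-111:76', '-108:76', '-105:76', '-102:74', '-99:75', '-96:75', '-93:75', '-90:75', '-87:74', '-84:75', '-81:71', '-78:64', '-75:57', '-72:46', '-69:44', '-66:46', '-63:48', '-60:49', '-57:50', '-54:51', '-51:50', '-48:52', '-45:54', '-42:54', '-39:52', '-36:51', '-33:55', '-30:61', '-27:64', '-24:74', '-21:86']
```

The pin's right edge and the engraved line now agree to within about 1–2 mm. I'll back straight off, rise, and set up for the keeper.

>>> carry_out(
  commands=[0.01,0,-0.007,0,0,0,0,0.05,0,-0.035,0,0,0,0,0.12,0,-0.084,0,0,0,0,0.2,0,-0.14,0,0,0,0,0.26,0,-0.182,0,0,0,0,0.17,0,-0.5,0,0,0,1,0.08,0,-0.8,0,0,0,1,0.08,0,-0.8,0,0,0,1],
)

```text
time: 8.05
position: [0.6097, 0.047, 0.1876]
orientation: [[0.034, 0.999, -0.025], [0.818, -0.042, -0.574], [-0.575, -0.001, -0.818]]
wrist_force: [1.1, 0.2, 0.4]
opening: 0.0443
gripper_force: 0.0
```

```bash
cat >>h.py <<'E'
def low(L,deg=50,n=.017,h=.011):
    R=Rt(deg);return np.array(L)-h*R[:,0]-n*R[:,2]
E
python3 - <<'E'
from h import *
st();R=Rt(50)
for L in([.518,.02,.19],[.518,-.064,.170]):print(low(L),cmd(low(L),R))
# is pin still? 
import cv2
t=cam("top");pinfit(t)
E
```

```text
t 8.05 p [0.6097 0.047  0.1876] R [[0.034, 0.999, -0.025], [0.818, -0.042, -0.574], [-0.575, -0.001, -0.818]] F [1.1 0.2 0.4] J [ 13.6  25.9  19.9  95.  -33.5 109.3] op 0.0443
[0.51825963 0.02594643 0.20935388] [-0.1312, -0.3618, -0.0138, 0.0, -0.0415, 0.0003]
[ 0.51825963 -0.05805357  0.18935388] [-0.36, -0.3476, 0.2445, 0.0, -0.0415, 0.0003]
-0.11 -0.1 ['0.99', '0.96', '0.84', '0.76', '0.73', '0.74', '0.75', '0.76', '0.75', '0.78', '0.82', '0.86', '0.79', '0.72', '0.69', '0.66', '0.59', '0.52', '0.50', '0.54', '0.61', '0.70', '0.75', '0.79', '0.85', '0.93', '0.99', '0.93', '0.74', '0.69']
-0.055 0.0 ['0.78', '0.77', '0.78', '0.76', '0.75', '0.76', '0.75', '0.74', '0.73', '0.74', '0.70', '0.63', '0.48', '0.47', '0.51', '0.50', '0.54', '0.55', '0.51', '0.51', '0.50', '0.54', '0.61', '0.63', '0.75', '0.91', '0.99', '0.92', '0.75', '0.70']
-0.03 0.02 ['0.80', '0.79', '0.79', '0.78', '0.78', '0.77', '0.78', '0.81', '0.78', '0.75', '0.74', '0.62', '0.53', '0.50', '0.47', '0.43', '0.44', '0.51', '0.54', '0.55', '0.54', '0.61', '0.69', '0.67', '0.77', '0.90', '0.98', '0.90', '0.75', '0.69']
0.0 0.04 ['0.44', '0.44', '0.46', '0.58', '0.81', '0.76', '0.69', '0.77', '0.83', '0.87', '0.85', '0.81', '0.73', '0.68', '0.58', '0.54', '0.54', '0.55', '0.58', '0.58', '0.63', '0.68', '0.72', '0.72', '0.80', '0.93', '0.99', '0.90', '0.72', '0.68']
0.04 0.1 ['0.43', '0.41', '0.42', '0.41', '0.42', '0.41', '0.42', '0.42', '0.42', '0.42', '0.44', '0.43', '0.51', '0.91', '0.99', '0.95', '0.88', '0.79', '0.59', '0.54', '0.53', '0.57', '0.60', '0.62', '0.74', '0.93', '1.00', '0.93', '0.71', '0.59']
```

>>> carry_out(
  commands=[-0.13,-0.36,-0.014,0,-0.0415,0,1,-0.13,-0.36,-0.014,0,-0.0415,0,1,-0.13,-0.36,-0.014,0,-0.0415,0,1,-0.13,-0.36,-0.014,0,-0.0415,0,1,-0.13,-0.36,-0.014,0,-0.0415,0,1],
)

```text
time: 8.6
position: [0.5204, 0.0252, 0.2085]
orientation: [[0.029, 0.999, -0.031], [0.643, -0.042, -0.765], [-0.765, 0.003, -0.644]]
wrist_force: [1.2, -0.2, 0.1]
opening: -0.0001
gripper_force: 0.0
```

```bash
python3 - <<'E'
from h import *
st();R=Rt(50)
for L in([.518,-.064,.170],):print(low(L),cmd(low(L),R))
E
```

```text
t 8.6 p [0.5204 0.0252 0.2085] R [[0.029, 0.999, -0.031], [0.643, -0.042, -0.765], [-0.765, 0.003, -0.644]] F [ 1.2 -0.2  0.1] J [ 19.   19.8   7.5 101.1 -45.5 121.4] op -0.0001
[ 0.51825963 -0.05805357  0.18935388] [-0.1557, 0.0056, 0.3042, 0.0004, -0.0002, -0.0002]
```

>>> carry_out(
  commands=[-0.04,0.0014,0.08,0,0,0,1,-0.08,0.003,0.16,0,0,0,1,-0.12,0.004,0.23,0,0,0,1,-0.145,0.005,0.28,0,0,0,1,-0.1557,0.0056,0.304,0,0,0,1,-0.1557,0.0056,0.304,0,0,0,1],
)

```text
time: 9.2
position: [0.5179, -0.0593, 0.1897]
orientation: [[0.031, 0.999, -0.033], [0.643, -0.045, -0.765], [-0.765, 0.002, -0.644]]
wrist_force: [-0.1, -0.0, 0.4]
opening: -0.0
gripper_force: 0.0
```

>>> carry_out(
  commands=[0.016,0,0.012,0,0,0,1,0.033,0,0.024,0,0,0,1,0.049,0,0.035,0,0,0,1,0.065,0,0.047,0,0,0,1,0.081,0,0.059,0,0,0,1,0.098,0,0.07,0,0,0,1,0.114,0,0.082,0,0,0,1,0.13,0,0.094,0,0,0,1],
)

```text
time: 10.0
position: [0.5174, -0.0555, 0.1486]
orientation: [[0.028, 0.999, -0.032], [0.642, -0.043, -0.765], [-0.766, 0.0, -0.643]]
wrist_force: [0.2, 0.1, 0.4]
opening: 0.0006
gripper_force: 0.2
```

```bash
python3 - <<'E'
from h import *
import cv2
st();R=Rt(50);L=[.5185,-.058,.0905];print(cmd(low(L),R))
o=env.get_obs();q=np.array(o["orientation"]);print("low corner",o["position"]+q@[.011,0,.017])
s=cam("side");t=cam("top")
a=s["pixels"][170:270,270:390,::-1];b=t["pixels"][170:260,310:410,::-1]
g=lambda i:cv2.resize(i,(400,int(400*i.shape[0]/i.shape[1])),interpolation=cv2.INTER_CUBIC)
a,b=g(a),g(b);h=min(len(a),len(b));cv2.imwrite("pics/p3.png",np.hstack([a[:h],b[:h]]))
E
```

```text
t 10.0 p [ 0.5174 -0.0555  0.1486] R [[0.028, 0.999, -0.032], [0.642, -0.043, -0.765], [-0.766, 0.0, -0.643]] F [0.2 0.1 0.4] J [ 11.2  14.9  -4.9  85.9 -48.1 110.7] op 0.0006
[0.1278, 0.0049, 0.089, 0.0002, -0.0001, 0.0]
low corner [ 0.51712639 -0.06144327  0.12928468]
```

View pics/p3.png

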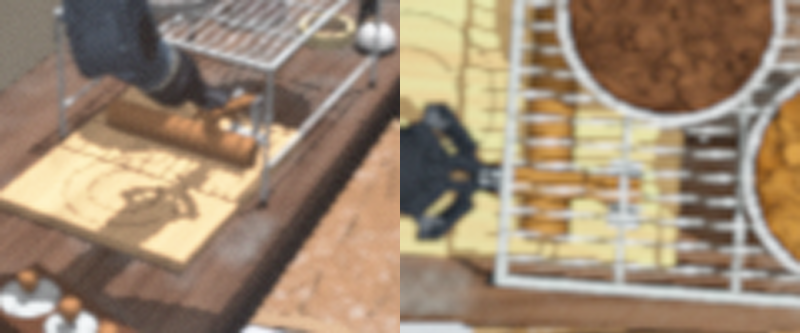

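Picture: the fingertips are on the pad (side view 210,125), the arm is following down, and the pin is still under it. I'll press on to the bottom.

>>> carry_out(
  commands=[0.016,0,0.011,0,0,0,1,0.032,0.001,0.022,0,0,0,1,0.048,0.002,0.033,0,0,0,1,0.064,0.002,0.045,0,0,0,1,0.08,0.003,0.056,0,0,0,1,0.096,0.004,0.067,0,0,0,1,0.112,0.005,0.078,0,0,0,1,0.128,0.005,0.089,0,0,0,1],
)

```text
time: 10.9
position: [0.5187, -0.0521, 0.1098]
orientation: [[0.028, 0.999, -0.033], [0.642, -0.043, -0.765], [-0.766, 0.0, -0.643]]
wrist_force: [0.4, -0.7, 0.1]
opening: 0.0003
gripper_force: 0.2
```

>>> carry_out(
  commands=[0.003,0,0.0026,0,0,0,1,0.006,0,0.005,0,0,0,1],
)

```text
time: 11.1
position: [0.5187, -0.0521, 0.1088]
orientation: [[0.027, 0.999, -0.032], [0.642, -0.042, -0.766], [-0.766, 0.0, -0.642]]
wrist_force: [-2.4, 1.6, 4.9]
opening: 0.0002
gripper_force: 2.4
```

>>> carry_out(
  commands=[0.004,0,0.0034,0,0,0,1,0.006,0,0.005,0,0,0,1,0.006,0,0.005,0,0,0,1],
)

```text
time: 11.4
position: [0.5188, -0.0521, 0.1086]
orientation: [[0.027, 0.999, -0.032], [0.641, -0.041, -0.766], [-0.767, 0.0, -0.642]]
wrist_force: [-5.1, 3.7, 9.1]
opening: -0.0002
gripper_force: 4.3
```

Firm stop with 9 N at the expected height, so the keeper is down. I'll retreat.

>>> carry_out(
  commands=[-0.03,0,-0.025,0,0,0,1,-0.08,0,-0.07,0,0,0,1,-0.08,0,-0.25,0,0,0,1,-0.08,0,-0.45,0,0,0,1,-0.08,0,-0.65,0,0,0,1,-0.08,0,-0.7,0,0,0,1],
)

```text
time: 12.0
position: [0.5256, 0.0724, 0.2381]
orientation: [[0.031, 0.999, -0.026], [0.645, -0.04, -0.763], [-0.764, 0.007, -0.645]]
wrist_force: [0.4, -0.3, -0.5]
opening: -0.0001
gripper_force: 0.0
```

```bash
python3 - <<'E'
from h import *
import cv2
st()
a=np.radians(71.2);y=np.array([np.cos(a),np.sin(a),0]);z=np.array([0,0,-1.]);R=np.c_[np.cross(y,z),y,z]
print(cmd([.5057,.26,.22],R),cmd([.5057,.3226,.15],R))
t=cam("top")
T0=cv2.imread("pics/top0.png")[:,:,::-1]
f=6;x0,y0=318,185
def g(i):return cv2.resize(i[y0:y0+56,x0:x0+64,::-1],None,fx=f,fy=f,interpolation=cv2.INTER_CUBIC)
b=g(t["pixels"]).copy()
P=np.array([pad(0,.018*np.cos(q),.018*np.sin(q)) for q in np.linspace(0,2*np.pi,30)])
cv2.polylines(b,[np.int32((proj(t,P)-[x0,y0]+.5)*f)],True,(255,0,255),1)
for yy in(-.079,-.031):cv2.polylines(b,[np.int32((proj(t,np.array([B(-.12,yy,.024),B(.1,yy,.024)]))-[x0,y0]+.5)*f)],False,(0,0,255),1)
cv2.imwrite("pics/p4.png",np.hstack([g(t["pixels"]),b]))
E
```

```text
t 12.0 p [0.5256 0.0724 0.2381] R [[0.031, 0.999, -0.026], [0.645, -0.04, -0.763], [-0.764, 0.007, -0.645]] F [ 0.4 -0.3 -0.5] J [ 23.1  23.9  16.  108.7 -43.8 126.4] op -0.0001
[0.5367, -0.1096, -0.524, -0.0875, 0.1191, -0.1908] [0.912, -0.1214, -0.5344, -0.0875, 0.1191, -0.1908]
```

View pics/p4.png

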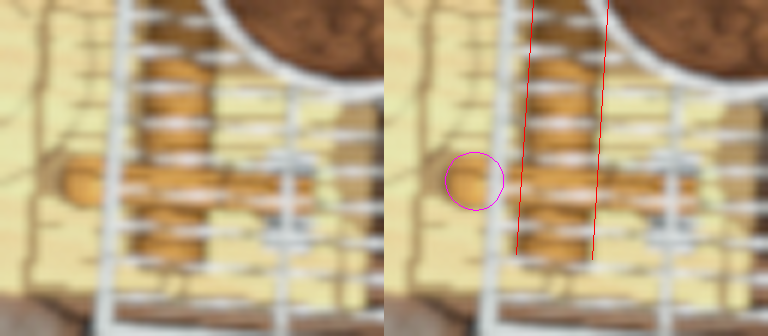

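Picture: the keeper pad now sits on its expected "down" outline (443–503,180), and the pin lies in the saddle, square on the line outline. Now the cutter.

>>> carry_out(
  commands=[0.91,-0.12,-0.534,-0.0875,0.119,-0.191,0,0.91,-0.12,-0.534,-0.0875,0.119,-0.191,0,0.91,-0.12,-0.534,-0.0875,0.119,-0.191,0,0.91,-0.12,-0.534,-0.0875,0.119,-0.191,0,0.91,-0.12,-0.534,-0.0875,0.119,-0.191,0,0.91,-0.12,-0.534,-0.0875,0.119,-0.191,0,0.91,-0.12,-0.534,-0.0875,0.119,-0.191,0,0.91,-0.12,-0.534,-0.0875,0.119,-0.191,0],
)

```text
time: 12.85
position: [0.5041, 0.3189, 0.145]
orientation: [[-0.833, 0.547, 0.081], [0.53, 0.831, -0.171], [-0.161, -0.099, -0.982]]
wrist_force: [-0.3, -1.7, -0.1]
opening: 0.0855
gripper_force: 0.0
```

```bash
cat >>h.py <<'E'
def down(deg):
    a=np.radians(deg);y=np.array([np.cos(a),np.sin(a),0]);z=np.array([0,0,-1.]);return np.c_[np.cross(y,z),y,z]
E
python3 - <<'E'
from h import *
st();print(cmd([.5057,.3226,.13],down(71.2)))
E
```

```text
t 12.85 p [0.5041 0.3189 0.145 ] R [[-0.833, 0.547, 0.081], [0.53, 0.831, -0.171], [-0.161, -0.099, -0.982]] F [-0.3 -1.7 -0.1] J [ 31.3  15.2   7.3  83.2 -10.8  64.3] op 0.0855
[0.012, 0.0217, 0.0571, -0.0189, 0.0237, -0.0391]
```

>>> carry_out(
  commands=[0.012,0.022,0.057,-0.0189,0.0237,-0.0391,0,0.012,0.022,0.057,-0.0189,0.0237,-0.0391,0,0.012,0.022,0.057,-0.0189,0.0237,-0.0391,0,0.012,0.022,0.057,-0.0189,0.0237,-0.0391,0,0.012,0.022,0.057,-0.0189,0.0237,-0.0391,0],
)

```text
time: 13.35
position: [0.5063, 0.3224, 0.1307]
orientation: [[-0.944, 0.33, 0.002], [0.33, 0.944, -0.004], [-0.003, -0.003, -1.0]]
wrist_force: [-0.2, -0.6, 0.0]
opening: 0.0854
gripper_force: 0.0
```

```bash
python3 - <<'E'
from h import *
st();print(cmd([.5057,.3226,.063],down(71.2)))
E
```

```text
t 13.35 p [0.5063 0.3224 0.1307] R [[-0.944, 0.33, 0.002], [0.33, 0.944, -0.004], [-0.003, -0.003, -1.0]] F [-0.2 -0.6  0. ] J [26.2 14.2  5.1 80.8 -0.3 45.5] op 0.0854
[0.0034, 0.0009, 0.2708, -0.0005, 0.0005, -0.0013]
```

>>> carry_out(
  commands=[0.001,0,0.1,0,0,0,0,0.002,0,0.2,0,0,0,0,0.002,0,0.25,0,0,0,0,0.002,0,0.268,0,0,0,0,0.002,0,0.268,0,0,0,0],
)

```text
time: 13.85
position: [0.5054, 0.3225, 0.0633]
orientation: [[-0.945, 0.328, 0.001], [0.328, 0.945, -0.004], [-0.002, -0.003, -1.0]]
wrist_force: [-0.6, -0.4, -0.2]
opening: 0.0856
gripper_force: 0.0
```

>>> carry_out(
  commands=[0,0,0,0,0,0,0.4,0,0,0,0,0,0,0.5,0,0,0,0,0,0,0.6,0,0,0,0,0,0,0.7,0,0,0,0,0,0,0.8,0,0,0,0,0,0,1,0,0,0,0,0,0,1,0,0,0,0,0,0,1],
  squeeze=30,
)

```text
time: 14.65
position: [0.507, 0.3233, 0.0649]
orientation: [[-0.945, 0.328, 0.004], [0.328, 0.945, -0.001], [-0.004, 0.001, -1.0]]
wrist_force: [2.2, 4.0, 2.7]
opening: 0.0247
gripper_force: 31.7
```

>>> carry_out(
  commands=[0,0,-0.02,0,0,0,1,0,0,-0.05,0,0,0,1,0,0,-0.08,0,0,0,1,0,0,-0.12,0,0,0,1,0,0,-0.17,0,0,0,1,0,0,-0.25,0,0,0,1,0,0,-0.32,0,0,0,1,0,0,-0.34,0,0,0,1],
)

```text
time: 15.45
position: [0.506, 0.3216, 0.1503]
orientation: [[-0.944, 0.329, 0.003], [0.329, 0.944, -0.005], [-0.004, -0.003, -1.0]]
wrist_force: [0.1, 0.3, -0.0]
opening: 0.0253
gripper_force: 31.5
```

```bash
python3 - <<'E'
from h import *
import cv2
st();c=B(0,.085,0);print(cmd([c[0],c[1],.15],down(71.2)),cmd([c[0],c[1],.15],down(40)))
s=cam("side");a=s["pixels"][190:330,220:420,::-1];cv2.imwrite("pics/p5.png",cv2.resize(a,None,fx=4,fy=4,interpolation=cv2.INTER_CUBIC))
E
```

```text
t 15.45 p [0.506  0.3216 0.1503] R [[-0.944, 0.329, 0.003], [0.329, 0.944, -0.005], [-0.004, -0.003, -1.0]] F [ 0.1  0.3 -0. ] J [26.2 13.8  6.9 83.  -0.3 45.4] op 0.0253
[-0.7458, -0.9961, 0.0074, -0.0006, 0.0006, -0.0011] [-0.7458, -0.9961, 0.0074, -0.0004, 0.0008, 0.0855]
```

View pics/p5.png

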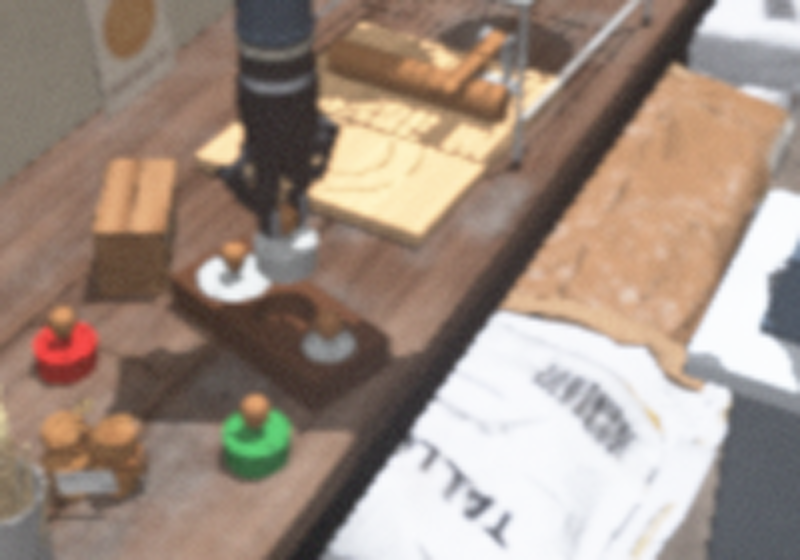

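Picture: the middle cutter hangs upright in the gripper at (287,245) and its pocket is empty. The other two cutters and the look-alikes are untouched. I'll carry it to the circle.

>>> carry_out(
  commands=[-0.07,-0.1,0,0,0,0,1,-0.19,-0.25,0,0,0,0,1,-0.31,-0.41,0,0,0,0.03,1,-0.43,-0.57,0,0,0,0.05,1,-0.54,-0.72,0,0,0,0.07,1,-0.64,-0.86,0,0,0,0.085,1,-0.71,-0.95,0.003,0,0,0.085,1,-0.746,-0.996,0.007,0,0.001,0.085,1],
)

```text
time: 16.3
position: [0.5993, 0.0231, 0.1463]
orientation: [[-0.643, 0.766, -0.007], [0.766, 0.643, -0.0], [0.004, -0.006, -1.0]]
wrist_force: [0.1, 1.1, -1.1]
opening: 0.0249
gripper_force: 31.5
```

>>> carry_out(
  commands=[0,0,0.05,0,0,0,1,0,0,0.1,0,0,0,1,0,0,0.15,0,0,0,1,0,0,0.19,0,0,0,1,0,0,0.21,0,0,0,1,0,0,0.22,0,0,0,1,0,0,0.22,0,0,0,1],
)

```text
time: 17.0
position: [0.5998, 0.0265, 0.0929]
orientation: [[-0.646, 0.763, -0.004], [0.763, 0.646, 0.001], [0.003, -0.002, -1.0]]
wrist_force: [-0.6, 0.1, -1.6]
opening: 0.0247
gripper_force: 31.5
```

```bash
python3 - <<'E'
from h import *
st();c=B(0,.085,0);print(cmd([c[0],c[1],.079],down(40)))
E
```

```text
t 17.0 p [0.5998 0.0265 0.0929] R [[-0.646, 0.763, -0.004], [0.763, 0.646, 0.001], [0.003, -0.002, -1.0]] F [-0.6  0.1 -1.6] J [-3.9 15.3  2.  76.9  0.  45.9] op 0.0247
[-0.0049, -0.0025, 0.0555, -0.0004, -0.0004, 0.0007]
```

Descending slowly to touch.

>>> carry_out(
  commands=[0,0,0.012,0,0,0,1,0,0,0.024,0,0,0,1,0,0,0.034,0,0,0,1,0,0,0.042,0,0,0,1,0,0,0.046,0,0,0,1,0,0,0.046,0,0,0,1],
)

```text
time: 17.6
position: [0.5998, 0.026, 0.0813]
orientation: [[-0.646, 0.764, -0.004], [0.764, 0.646, 0.001], [0.003, -0.003, -1.0]]
wrist_force: [-0.1, -0.2, -0.1]
opening: 0.0251
gripper_force: 31.5
```

>>> carry_out(
  commands=[0,0,0.004,0,0,0,1,0,0,0.008,0,0,0,1,0,0,0.008,0,0,0,1],
)

```text
time: 17.9
position: [0.5999, 0.026, 0.0795]
orientation: [[-0.646, 0.764, -0.003], [0.764, 0.646, 0.001], [0.003, -0.002, -1.0]]
wrist_force: [0.6, 0.2, -2.2]
opening: 0.0248
gripper_force: 31.5
```

>>> carry_out(
  commands=[0,0,0.004,0,0,0,1,0,0,0.006,0,0,0,1,0,0,0.006,0,0,0,1],
)

```text
time: 18.2
position: [0.6001, 0.0261, 0.0788]
orientation: [[-0.646, 0.764, -0.003], [0.764, 0.646, 0.001], [0.002, -0.002, -1.0]]
wrist_force: [-0.4, 0.1, 2.3]
opening: 0.0249
gripper_force: 31.8
```

>>> carry_out(
  commands=[0,0,0.004,0,0,0,1,0,0,0.004,0,0,0,1],
)

```text
time: 18.4
position: [0.6001, 0.0263, 0.0787]
orientation: [[-0.646, 0.763, -0.002], [0.763, 0.646, 0.001], [0.002, -0.001, -1.0]]
wrist_force: [-3.0, 0.6, 5.3]
opening: 0.0247
gripper_force: 32.3
```

On the board. Releasing and rising.

>>> carry_out(
  commands=[0,0,-0.005,0,0,0,1,0,0,-0.005,0,0,0,0.6,0,0,-0.005,0,0,0,0.3,0,0,-0.005,0,0,0,0,0,0,-0.005,0,0,0,0,0,0,-0.005,0,0,0,0,0,0,-0.005,0,0,0,0],
)

```text
time: 19.1
position: [0.6, 0.026, 0.0783]
orientation: [[-0.646, 0.764, -0.003], [0.764, 0.646, 0.001], [0.003, -0.002, -1.0]]
wrist_force: [0.6, 0.2, -0.6]
opening: 0.0858
gripper_force: 0.0
```

>>> carry_out(
  commands=[0,0,-0.04,0,0,0,0,0,0,-0.12,0,0,0,0,0,0,-0.25,0,0,0,0,0,0,-0.4,0,0,0,0,0.1,0.2,-0.6,0,0,0,0,0.3,0.4,-0.6,0,0,0,0,0.5,0.5,-0.6,0,0,0,0,0.6,0.6,-0.6,0,0,0,0],
)

```text
time: 19.9
position: [0.6188, 0.21, 0.2296]
orientation: [[-0.645, 0.764, 0.0], [0.764, 0.645, 0.001], [0.001, 0.001, -1.0]]
wrist_force: [-0.2, -0.5, -0.9]
opening: 0.0855
gripper_force: 0.0
```

```bash
python3 - <<'E'
from h import *
import cv2
st();t=cam("top");s=cam("side")
a=s["pixels"][180:290,240:400,::-1];b=t["pixels"][145:250,215:385,::-1]
g=lambda i:cv2.resize(i,(400,int(400*i.shape[0]/i.shape[1])),interpolation=cv2.INTER_CUBIC)
a,b=g(a),g(b);h=min(len(a),len(b));cv2.imwrite("pics/p6.png",np.hstack([a[:h],b[:h]]))
c=B(0,.085,.053);print("expected knob px in p6",(proj(s,c)-[240,180])*2.5,(proj(t,c)-[215,145])*400/170+[400,0])
E
```

```text
t 19.9 p [0.6188 0.21   0.2296] R [[-0.645, 0.764, 0.0], [0.764, 0.645, 0.001], [0.001, 0.001, -1.0]] F [-0.2 -0.5 -0.9] J [12.8 22.5 26.7 94.1  0.1 62.7] op 0.0855
expected knob px in p6 [[167.06576253  92.93557014]] [[626.70957159 112.51457359]]
```

View pics/p6.png

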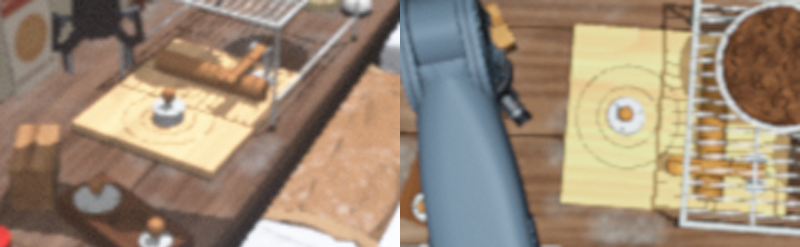

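The cutter stands upright with its knob at (626,113), centred in the small circle. The keeper is down over the pin, and the arm is clear of everything. Handing in.

```bash
python3 -c "
from bench import env
print(env.close_job())"
```

```text
the job is handed in; nothing more can be done
None
```

The job is handed in at about 20 s: the pin is on the line to within my 1–2 mm camera reading, the keeper is pressed fully down over it, and the middle cutter stands upright, centred in the small circle; no verdict was returned.

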